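# Turn the parts dish over on the sorting board

## Task

The round steel parts dish lies mouth-down at the open end of the wooden sorting board, its rim sticking out over the board's edge. Turn it mouth-up over the low batten, so that it stands flat on its rubber foot in the railed bay, then gently slide it until its rim rests against the end block. Leave the other things on the bench where they are.

Things in the scene. Friction and masses are not known exactly. Their poses are not given: they have to be found in the camera images.
- dish: round steel parts dish: rim 150 mm across, 50 mm tall, wall 4 mm, flaring from a black rubber foot 92 mm across, 10 mm thick; about 0.3 kg, mostly in the foot. Origin at the centre of the foot's underside, z axis from the foot out of the mouth (so down at the start, the rim lying on the board and sticking out 20 to 45 mm past its open edge)
- dish_rim (a point): centre of the dish's mouth, in the plane of the rim, 50 mm from the foot's underside
- board: fixed wooden board, 395 x 200 mm, top 40 mm above the bench. Origin at bench height, mid-width, under the batten's face; x from the open edge (-130 mm) to the end block, z up. The batten (x 0 to 14 mm, full width, 10 mm tall) divides it: the dish starts before it; the bay beyond it runs to the end block, with side rails 10 mm wide and tall
- open_edge (a point): middle of the board's open edge, on its top (40 mm above the bench); below it the 18 mm board rests on two runners, with free air in front
- batten (a point): middle of the batten's face that looks to the open edge, where it meets the board's top; axes as the board's
- end_face (a point): middle of the end block's face towards the bay (265 mm beyond the batten face), where it meets the board's top; the block stands 45 mm above the board's top; axes as the board's
- spray_can: bystander: upright grey spray can, 60 mm diameter, 170 mm tall; origin at its foot
- hammer: bystander: hammer lying on the bench; origin at its middle underneath
- wrench: bystander: steel wrench lying on the bench; origin at its middle underneath
- screwdriver: bystander: screwdriver lying on the bench; origin at its middle underneath
- tub: bystander: white plastic tub, mouth up, 110 mm across, 100 mm tall; origin at its foot
- oil_jar: bystander: amber glass jar with a black cap, 64 mm diameter, 90 mm tall; origin at its foot
- nail_box: bystander: closed cardboard box of nails, 100 x 70 x 55 mm; origin at its foot

How it is judged:
On the way:
1. the dish has been turned mouth-up (angle between dish's own z axis and vertical below 0.35 rad), for 0.1 s.
At the end, for the whole second after the job is handed in: The dish stands at rest, mouth-up and flat (axis within 0.08 rad of vertical, foot within 5 mm of the board's top) in the bay between the side rails, with its rim against the end block (gap under 5 mm), released (angle between dish's own z axis and vertical below 0.08 rad and x of dish in the frame of end_face between -0.08 and -0.062 m and y of dish in the frame of end_face between -0.05 and 0.05 m and z of dish in the frame of end_face between -0.005 and 0.005 m and linear speed of dish below 0.02 m/s); the robot touches nothing.
It fails at once if the fingers press on the dish with more than 35 N (contact force between the fingers and dish above 35 N).
It fails at once if a bystander is shifted by more than 25 mm (distance of any of spray_can, hammer, wrench, screwdriver, tub, oil_jar, nail_box from where it was at the start of the episode above 0.025 m).
It also fails if it takes over 43 s, if anything falls off the work surface, if the arm or the gripper's body presses on something with over 40 N, if the wrist force passes 120 N, or if a joint passes its speed limit or range.

## Robot

A 6-joint arm with a two-finger parallel gripper is mounted at the origin on the work surface. World frame = base frame: x ahead of the robot, y to its left, z up, the work surface at z = 0. Lengths are in m, angles in rad, forces in N, time in s.
With the tool pointing down it reaches from about 0.3 to 0.95 m from the base axis. Payload 3.1 kg.
Tool frame: the origin (TCP) lies midway between the tips of the shut fingers; the grasp point (between the pads) lies 19 mm behind it; z points along the fingers, y is the line along which they close (so a half turn about z gives the same grasp; the last joint's range is limited). The gripper opens to 85 mm and grips with 20 to 120 N. Pads are 22 mm wide; open, the fingers measure 114 mm over their backs; the gripper's body (76 mm by 85 mm) begins 54 mm behind the grasp point. The pads swing forward as they close: fully open they stand 13 mm farther back than shut.
Start: joints at [1.089, 0.308, 1.634, -0, 1.2, -0.07], TCP at [0.25, 0.573, 0.201] pointing down, gripper open.
Joint ranges: [-3.06, 3.06], [-0.79, 1.96], [0.05, 2.63], [-1.19, 4.34], [0.05, 2.64], [-2.94, 2.94]. Speed limits (rad/s): [2.79, 2.79, 3.14, 3.14, 3.14, 3.14].

## Interface

Orientations are given as a rotation vector (axis times angle).
In Python, from cell import manip gives the robot as it stands.
- The arm moves only by the tool jog_arm, never from a script. Its argument "targets" is a list of rows, each a list of 4 numbers: the shift along the tool's x, y, z each as a share of 750 mm, from -1 to 1, then the turn about the tool's z as a share of 360 degrees, from -1 to 1. A call has 1 to 20 rows; each row is the pose to reach, as a shift and turn from the pose commanded when the call began, along the tool's axes at that moment, turning the shorter way round; what a row does not reach only later rows make up. A row lasts 1/8 s, in which the tool goes at most 62.5 mm and 10.7 degrees, less where a joint would pass 70% of its speed; a pose out of reach is approached as far as the arm can. A call with a number of a shift or a turn outside -1 to 1 is refused whole. A call with a gripper value outside its range is refused whole. "jaw" is the closure, from -1 (fully open) to 1 (shut), set as the call begins (left out, the last holds). The fingers move at their own pace and stop on an object; the grip force is fixed at half the most. Time passes only in rows, so rows that repeat a pose let the fingers close. It gives the time, the measured TCP pose, the force, the opening and the grip force at its end, in the units of the state.
- manip.sense(): the state, without advancing time (a new reading comes with each control period).
- manip.snapshot(name): name is "scene" or "top" or "wrist"; returns a dict with "img" (420x560x3 uint8, red, green, blue), "range_z" (420x560 float32, m along the optical axis (not along the pixel's ray), 0 where there is no reading), "mtx" (3x3 intrinsics, pixels), "T" (4x4, takes a point from camera to world coordinates). Camera axes: x right, y down, z forward; pixel columns grow to the right and rows downward; lengths in m; the calibration is good to about 2 mm. A picture is of the moment at which its call begins.
- manip.sign_off(): hands the job in; it is judged then, once.
Trained networks look in a picture, given as the dict that the camera call returned (one of the last four; its "shot" number tells which), for a name from the list of things; names that differ only in an ending like _2 or _b are one class to them, and where a whole thing is asked for, a point or a joint stands for the part that bears it (a point fixed in the world has none). Each returns a list of dicts, best first, with "confidence" (0 to 1); they miss things now and then, are a little off and sometimes report something else, mostly with a low value. They report only what shows in the picture. A call takes as long as a camera call.
- manip.silhouettes(picture, label): "pixels" (420x560 bool, what is visible of it) and "extent" ([left, top, width, height] in pixels, round what is visible of it).
The state is a dict: "time_s": time; "joint_pos": joint angles; "joint_vel": joint speeds; "tau": joint torques, N m; "ee_pos": TCP position; "tool_rot": TCP orientation; "ft_force": force on the tool from outside, world axes, zero at the start; "moment": the same for the moment, N m; "opening": finger opening in m; "grasp_force": force on a finger pad.
Only numpy, scipy, OpenCV 4.12 (cv2) and the standard library are available. Lean on these libraries where they do the work, as an engineer would, in place of code of your own. Each camera call takes 0.05 s, during which the arm holds its last target. There are 200 camera calls.

## Working session

There is one attempt and no reset: what is moved stays moved. The work goes in short steps, Python scripts to look and compute and a tool call to move; the robot and the scene stay as the last step left them, time stands still between calls to the robot, and variables do not carry over. Pictures are saved under pics/ and viewed, at most 10 in all, crops included, and the job is handed in when it is done.

Besides the shell and the picture viewer there is one more tool, called after "Emit:" by a JSON object that holds its "name" and its "arguments", one argument or row to a line. jog_arm: Moves the arm, as the interface text tells. Its arguments: {"type":"object","properties":{"targets":{"type":"array","items":{"type":"array","items":{"type":"number","minimum":-1,"maximum":1}}},"jaw":{"type":"number"}},"required":["targets"]}

```bash
mkdir -p pics; ls
cat > h.py <<'E'
import numpy as np,cv2
from cell import manip
def snap(n,f=None):
    p=manip.snapshot(n)
    if f: cv2.imwrite('pics/'+f,p['img'][:,:,::-1])
    return p
def cloud(p):
    z=p['range_z']; v,u=np.mgrid[:z.shape[0],:z.shape[1]]
    c=np.stack([u,v,np.ones_like(u)],-1)@np.linalg.inv(p['mtx']).T*z[...,None]
    return c@p['T'][:3,:3].T+p['T'][:3,3]
E
python3 - <<'E'
from h import *
print(manip.sense())
for n in ('top','scene'):
    p=snap(n,n+'0.png');c=cloud(p);print(n,p['T'].round(3).tolist())
    for l in ['dish','board','spray_can','hammer','wrench','screwdriver','tub','oil_jar','nail_box']:
        for s in manip.silhouettes(p,l)[:1]:
            m=s['pixels']&(p['range_z']>0);q=c[m]
            print(l,round(s['confidence'],2),s['extent'],np.median(q,0).round(3),np.percentile(q,2,0).round(3),np.percentile(q,98,0).round(3))
E
```

```text
pics
{'time_s': 0.0, 'joint_pos': array([ 1.08931629e+00,  3.08996908e-01,  1.63521889e+00, -8.35410353e-06,
        1.19971653e+00, -6.96874121e-02]), 'joint_vel': array([-1.71827033e-03,  3.21913385e-05, -1.63960209e-04, -8.16072476e-04,
       -1.42205009e-03,  9.54754652e-04]), 'tau': array([ 2.44038702e-04, -4.15254664e+01, -2.76660991e+01, -1.88986801e-04,
        1.01325929e-02, -1.57169957e-06]), 'ee_pos': array([0.24975377, 0.57193169, 0.19953682]), 'tool_rot': array([-0.64214802, -3.0746195 ,  0.0035391 ]), 'ft_force': array([ 0.61127206,  0.92492775, -0.47651482]), 'moment': array([-0.02878567, -0.00908841,  0.03022698]), 'grasp_force': 0.0, 'opening': 0.08557091808060141}
top [[-0.017, -0.984, 0.18, 0.406], [-1.0, 0.014, -0.021, 0.034], [0.018, -0.18, -0.983, 1.143], [0.0, 0.0, 0.0, 1.0]]
dish 0.59 [288.7, 180.9, 62.0, 56.8] [ 0.605 -0.101  0.075] [ 0.546 -0.17   0.04 ] [ 0.678 -0.038  0.092]
board 0.82 [157.4, 171.2, 187.7, 115.0] [0.552 0.105 0.04 ] [ 0.446 -0.123  0.035] [0.685 0.268 0.085]
spray_can 0.83 [107.0, 187.3, 44.2, 37.2] [0.61  0.35  0.158] [0.59  0.334 0.00
[... 1012 characters left out ...]
, 62.3, 100.3] [0.641 0.376 0.125] [0.6   0.342 0.01 ] [0.651 0.394 0.172]
hammer 0.83 [208.2, 265.8, 124.0, 99.0] [0.736 0.225 0.025] [0.673 0.058 0.009] [0.786 0.299 0.028]
wrench 0.95 [154.3, 207.8, 59.9, 42.2] [ 0.775 -0.101  0.008] [ 0.738 -0.206  0.   ] [ 0.807 -0.04   0.011]
screwdriver 0.85 [206.6, 140.2, 32.9, 28.3] [ 0.565 -0.355  0.021] [ 0.543 -0.416  0.002] [ 0.579 -0.267  0.029]
tub 0.75 [420.0, 251.2, 74.5, 81.3] [0.451 0.349 0.068] [0.411 0.294 0.002] [0.515 0.395 0.102]
oil_jar 0.9 [355.4, 186.3, 27.3, 39.7] [0.426 0.101 0.068] [0.389 0.061 0.012] [0.444 0.118 0.092]
nail_box 0.93 [294.3, 164.2, 51.4, 40.8] [ 0.438 -0.04   0.054] [ 0.388 -0.103  0.003] [ 0.473 -0.002  0.058]
```

View pics/top0.png

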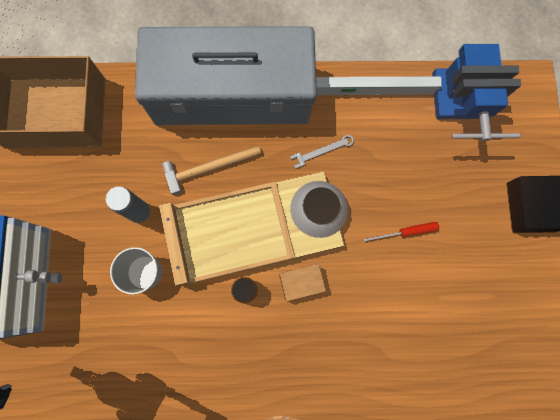

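View pics/scene0.png

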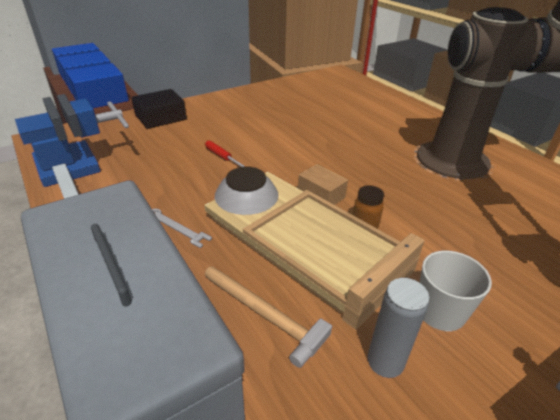

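The top view shows the dish at about px (320,207), mouth-down at the board's right end, with the end block at left (175,243). The scene view agrees, and the space around the dish and beyond the open edge is free. The tool can't tilt, so I'll press the fingers on the overhanging rim and lift it by friction, pivoting the dish on the batten.

```bash
cat >> h.py <<'E'
from scipy.spatial.transform import Rotation as R
from scipy.optimize import least_squares
def mask(p,l):
    s=manip.silhouettes(p,l); return s[0]['pixels']&(p['range_z']>0) if s else np.zeros(p['range_z'].shape,bool)
def circ(q):
    f=least_squares(lambda a:np.hypot(q[:,0]-a[0],q[:,1]-a[1])-a[2],[*q.mean(0)[:2],.05],loss='soft_l1',f_scale=.002);return f.x
E
python3 - <<'E'
from h import *
T=R.from_rotvec(manip.sense()['tool_rot']).as_matrix();print('tool axes\n',T.round(3))
for n in ('top','scene'):
    p=snap(n);c=cloud(p);b=mask(p,'board');d=mask(p,'dish')
    b=cv2.erode(b.astype(np.uint8),np.ones((3,3)))>0
    q=c[b&~d];q=q[(q[:,2]>.03)]
    print(n,'board top z',np.median(q[abs(q[:,2]-.04)<.006,2]))
    r=cv2.minAreaRect((q[:,:2]*1000).astype(np.float32));print(r,cv2.boxPoints(r).round(0).tolist())
    t=q[(q[:,2]>.078)];r=cv2.minAreaRect((t[:,:2]*1000).astype(np.float32));print('block',len(t),r)
    k=cv2.erode(d.astype(np.uint8),np.ones((3,3)))>0;q=c[k];f=q[q[:,2]>.086]
    print('foot',len(f),np.median(f[:,2]),f.mean(0).round(4),cv2.minEnclosingCircle((f[:,:2]*1000).astype(np.float32)))
    # cone fit of the wall: r(z)
    w=q[(q[:,2]<.078)&(q[:,2]>.042)]
    g=least_squares(lambda a:np.hypot(w[:,0]-a[0],w[:,1]-a[1])-(a[2]-(w[:,2]-.04)*a[3]),[.6,-.1,.075,.7],loss='soft_l1',f_scale=.002);print('cone',g.x.round(4))
E
```

```text
tool axes
 [[-0.916  0.4   -0.   ]
 [ 0.4    0.916 -0.   ]
 [-0.    -0.    -1.   ]]
top board top z 0.03895873651942372
((568.7854614257812, 63.60325622558594), (198.93197631835938, 420.78594970703125), 12.933708190917969) [[425.0, 246.0], [519.0, -164.0], [713.0, -119.0], [619.0, 291.0]]
block 943 ((524.552978515625, 254.18629455566406), (197.6787872314453, 29.124446868896484), 12.765602111816406)
foot 952 0.08881404224820433 [ 0.6119 -0.1063  0.089 ] ((612.1349487304688, -106.6729507446289), 46.05583953857422)
cone [ 0.6129 -0.1067  0.0761  0.6809]
scene board top z 0.04120448120242298
((570.5098266601562, 65.52967834472656), (202.19833374023438, 423.22515869140625), 12.625825881958008) [[426.0, 250.0], [518.0, -163.0], [715.0, -119.0], [623.0, 294.0]]
block 1439 ((529.9429931640625, 257.4669189453125), (196.93136596679688, 30.42888641357422), 12.671259880065918)
foot 722 0.09132394601679628 [ 0.6178 -0.0985  0.0911] ((615.720703125, -102.71570587158203), 45.312137603759766)
cone [ 0.6143 -0.106   0.0765  0.6227]
```

Emit:
{"name": "jog_arm", "arguments": {
  "targets": [
    [-0.886, -0.743, 0, 0.149],
    [-0.886, -0.743, 0, 0.149],
    [-0.886, -0.743, 0, 0.149],
    [-0.886, -0.743, 0, 0.149],
    [-0.886, -0.743, 0, 0.149],
    [-0.886, -0.743, 0, 0.149],
    [-0.886, -0.743, 0, 0.149],
    [-0.886, -0.743, 0, 0.149],
    [-0.886, -0.743, 0, 0.149],
    [-0.886, -0.743, 0, 0.149],
    [-0.886, -0.743, 0, 0.149],
    [-0.886, -0.743, 0, 0.149],
    [-0.886, -0.743, 0, 0.149],
    [-0.886, -0.743, 0, 0.149],
    [-0.886, -0.743, 0, 0.149],
    [-0.886, -0.743, 0, 0.149],
    [-0.886, -0.743, 0, 0.149],
    [-0.886, -0.743, 0, 0.149]
  ],
  "jaw": 0
}}

```text
time_s: 3.55
ee_pos: [0.6359, -0.2025, 0.2011]
tool_rot: [1.959, 2.456, 0.0]
ft_force: [-0.2, 0.2, -0.4]
opening: 0.0427
grasp_force: 0.0
```

```bash
cat >> h.py <<'E'
a=np.radians(12.8);U=np.array([-np.sin(a),np.cos(a)]);V=np.array([-np.cos(a),-np.sin(a)]);B=np.array([.589,-.0172])
def bd(q): q=np.atleast_2d(q);d=q[:,:2]-B;return np.c_[d@U,d@V,q[:,2]]   # board frame (batten origin, z world)
def st():
    s=manip.sense();print('t',round(s['time_s'],2),'tcp bd',bd(s['ee_pos']).round(4),'F',s['ft_force'].round(1),'op',round(s['opening'],4))
E
python3 - <<'E'
from h import *
st();p=snap('wrist','w1.png');c=cloud(p);d=mask(p,'dish');print(d.sum())
k=cv2.erode(d.astype(np.uint8),np.ones((3,3)))>0;q=bd(c[k])
print(np.percentile(q,1,0),np.percentile(q,99,0))
w=q[(q[:,2]<.078)&(q[:,2]>.044)]
g=least_squares(lambda a:np.hypot(w[:,0]-a[0],w[:,1]-a[1])-(a[2]-(w[:,2]-.04)*a[3]),[-.09,0,.075,.7],loss='soft_l1',f_scale=.002);print('cone bd',g.x.round(4))
E
```

```text
t 3.55 tcp bd [[-0.191  -0.0047  0.2011]] F [-0.2  0.2 -0.4] op 0.0427
21480
[-0.16025797 -0.07114235  0.0451367 ] [-0.04411723  0.06108258  0.0916176 ]
cone bd [-0.0933 -0.0049  0.0768  0.6731]
```

View pics/w1.png

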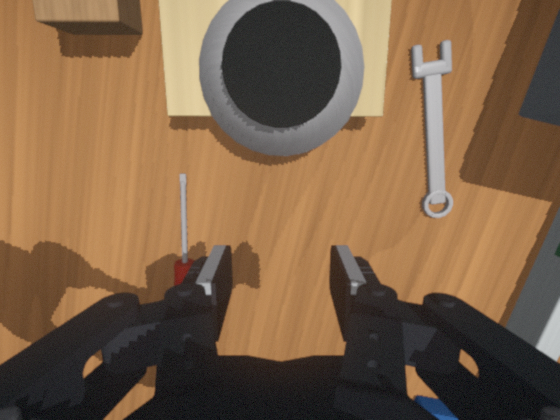

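The wrist view shows the dish centred at px (281,70), with its rim overhanging the board edge (row 115) down to row 157. The two half-open fingers stand symmetric about it. Next I descend.

Emit:
{"name": "jog_arm", "arguments": {
  "targets": [
    [0, 0, 0.08, 0],
    [0, 0, 0.16, 0],
    [0, 0, 0.22, 0],
    [0, 0, 0.24, 0],
    [0, 0, 0.24, 0],
    [0.01, 0, 0.24, 0],
    [0.015, 0, 0.24, 0],
    [0.02, 0, 0.24, 0],
    [0.023, 0, 0.24, 0],
    [0.026, 0, 0.24, 0],
    [0.026, 0, 0.24, 0]
  ]
}}

```text
time_s: 5.03
ee_pos: [0.6317, -0.1847, 0.0207]
tool_rot: [-1.96, -2.455, 0.0]
ft_force: [1.0, 0.0, -0.6]
opening: 0.0429
grasp_force: 0.0
```

Emit:
{"name": "jog_arm", "arguments": {
  "targets": [
    [0.005, 0, 0, 0],
    [0.01, 0, 0, 0],
    [0.013, 0, 0, 0],
    [0.016, 0, 0, 0],
    [0.016, 0, 0, 0]
  ]
}}

```text
time_s: 5.65
ee_pos: [0.6291, -0.1731, 0.0208]
tool_rot: [-1.961, -2.455, 0.0]
ft_force: [-1.3, -0.9, -0.0]
opening: 0.0419
grasp_force: 0.6
```

Run:
```python
from h import *
st();p=snap('wrist','w2.png');c=cloud(p);d=mask(p,'dish');q=bd(c[d]);print(np.percentile(q,1,0),np.percentile(q,99,0))
w=q[(q[:,2]<.078)&(q[:,2]>.044)]
g=least_squares(lambda a:np.hypot(w[:,0]-a[0],w[:,1]-a[1])-(a[2]-(w[:,2]-.04)*a[3]),[-.09,0,.075,.7],loss='soft_l1',f_scale=.002);print('cone bd',g.x.round(4))
```

```text
t 5.65 tcp bd [[-0.1609 -0.0045  0.0208]] F [-1.3 -0.9 -0. ] op 0.0419
[-0.147408   -0.06336847  0.04956271] [-0.06706155  0.05294272  0.09153763]
cone bd [-0.088  -0.006   0.0775  0.6859]
```

View pics/w2.png

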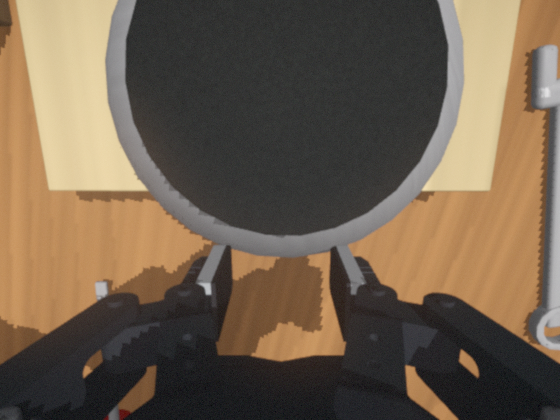

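The dish touches the fingers' inner edges at px (228,245) and (335,245). I'll keep going towards the batten.

Emit:
{"name": "jog_arm", "arguments": {
  "targets": [
    [0.004, 0, 0, 0],
    [0.008, 0, 0, 0],
    [0.01, 0, 0, 0],
    [0.01, 0, 0, 0]
  ]
}}

```text
time_s: 6.25
ee_pos: [0.6276, -0.1655, 0.0208]
tool_rot: [-1.961, -2.455, -0.0]
ft_force: [-0.5, -1.5, -0.1]
opening: 0.0425
grasp_force: 0.6
```

Emit:
{"name": "jog_arm", "arguments": {
  "targets": [
    [0.002, 0, 0, 0],
    [0.003, 0, 0, 0],
    [0.003, 0, 0, 0]
  ]
}}

```text
time_s: 6.62
ee_pos: [0.6271, -0.1636, 0.0208]
tool_rot: [1.961, 2.455, 0.0]
ft_force: [0.6, -1.4, 0.7]
opening: 0.0429
grasp_force: 0.8
```

Emit:
{"name": "jog_arm", "arguments": {
  "targets": [
    [0.002, 0, 0, 0],
    [0.003, 0, 0, 0],
    [0.003, 0, 0, 0]
  ]
}}

```text
time_s: 7.0
ee_pos: [0.6265, -0.1614, 0.0208]
tool_rot: [1.961, 2.455, 0.0]
ft_force: [0.4, -2.2, -0.5]
opening: 0.0429
grasp_force: 0.9
```

Emit:
{"name": "jog_arm", "arguments": {
  "targets": [
    [0.0015, 0, 0, 0],
    [0.003, 0, 0, 0],
    [0.003, 0, 0, 0]
  ]
}}

```text
time_s: 7.38
ee_pos: [0.6263, -0.1599, 0.021]
tool_rot: [1.96, 2.454, -0.001]
ft_force: [1.3, -4.9, -0.3]
opening: 0.0426
grasp_force: 1.9
```

Emit:
{"name": "jog_arm", "arguments": {
  "targets": [
    [0.001, 0, 0, 0],
    [0.002, 0, 0, 0],
    [0.002, 0, 0, 0]
  ]
}}

```text
time_s: 7.75
ee_pos: [0.6266, -0.1593, 0.0213]
tool_rot: [1.958, 2.452, -0.001]
ft_force: [2.2, -5.9, -2.0]
opening: 0.0426
grasp_force: 2.7
```

Emit:
{"name": "jog_arm", "arguments": {
  "targets": [
    [0.001, 0, 0, 0],
    [0.0025, 0, 0, 0],
    [0.0025, 0, -0.003, 0],
    [0.0025, 0, -0.006, 0],
    [0.003, 0, -0.009, 0],
    [0.003, 0, -0.012, 0],
    [0.003, 0, -0.012, 0]
  ]
}}

```text
time_s: 8.62
ee_pos: [0.625, -0.155, 0.0298]
tool_rot: [-1.961, -2.453, -0.001]
ft_force: [1.0, -1.0, 1.6]
opening: 0.0429
grasp_force: 0.9
```

Run:
```python
from h import *
st();p=snap('wrist','w3.png');c=cloud(p);d=mask(p,'dish');q=bd(c[d]);print(np.percentile(q,1,0),np.percentile(q,99,0))
f=q[q[:,2]>.085];A=np.c_[f[:,:2],np.ones(len(f))];print('foot plane',len(f),np.linalg.lstsq(A,f[:,2],rcond=None)[0].round(3))
```

```text
t 8.62 tcp bd [[-0.1423 -0.0045  0.0298]] F [ 1.  -1.   1.6] op 0.0429
[-0.1336803  -0.0669064   0.04681223] [-0.04452411  0.05416192  0.0915415 ]
foot plane 59411 [ 0.   -0.    0.09]
```

Run:
```python
from h import *
for n in ('top','scene'):
    p=snap(n);c=cloud(p);d=mask(p,'dish');q=bd(c[d])
    f=q[q[:,2]>.086];print(n,len(f),cv2.minEnclosingCircle((f[:,:2]*1000).astype(np.float32)),d.sum())
    w=q[(q[:,2]<.078)&(q[:,2]>.044)]
    g=least_squares(lambda a:np.hypot(w[:,0]-a[0],w[:,1]-a[1])-(a[2]-(w[:,2]-.04)*a[3]),[-.09,0,.075,.7],loss='soft_l1',f_scale=.002);print('cone bd',g.x.round(4))
```

```text
top 902 ((-58.74005126953125, 21.285612106323242), 77.40613555908203) 2070
cone bd [-0.0746 -0.0067  0.0759  0.6718]
scene 812 ((-72.28056335449219, -8.648133277893066), 47.1326789855957) 2344
cone bd [-0.0744 -0.0084  0.0766  0.6233]
```

View pics/w3.png

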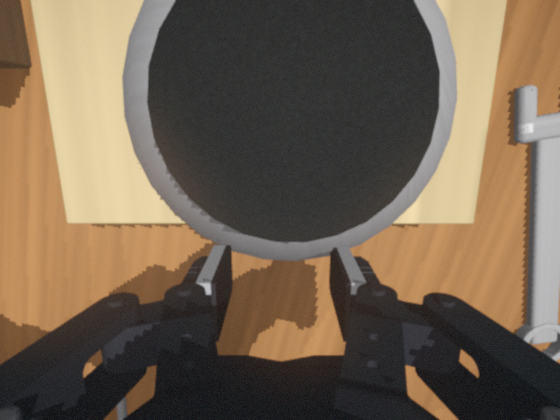

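The dish is up against the batten (centre at board x ≈ -75) but still lies flat, so the fingers slipped up without lifting it. I'll locate the fingertips in the depth data.

```bash
python3 - <<'E'
from h import *
np.set_printoptions(suppress=True)
p=snap('wrist');c=bd(cloud(p).reshape(-1,3)).reshape(420,560,3)
for v in range(240,300,6): print(v,[tuple((c[v,u]*1000).round(0).astype(int)) for u in (200,206,212,218,224,230,236)])
st()
e=c[:,:,2];m=(abs(e-.04)<.004);m[:, :60]=0
b=c[200:240,80:120][ (abs(c[200:240,80:120,2]-.04)<.003)];print('open edge x',np.percentile(b[:,0],1))
E
python3 - <<'E'
from h import *
p=snap('scene','s3.png');I=p['img'][150:250,180:330];cv2.imwrite('pics/s3c.png',cv2.resize(I,None,fx=5,fy=5)[:,:,::-1])
E
```

```text
240 [(np.int64(-154), np.int64(45), np.int64(1)), (np.int64(-155), np.int64(42), np.int64(0)), (np.int64(-138), np.int64(29), np.int64(44)), (np.int64(-134), np.int64(24), np.int64(55)), (np.int64(-129), np.int64(19), np.int64(68)), (np.int64(-128), np.int64(16), np.int64(70)), (np.int64(-128), np.int64(13), np.int64(71))]
246 [(np.int64(-159), np.int64(46), np.int64(-1)), (np.int64(-159), np.int64(42), np.int64(0)), (np.int64(-159), np.int64(38), np.int64(0)), (np.int64(-131), np.int64(21), np.int64(68)), (np.int64(-131), np.int64(19), np.int64(68)), (np.int64(-133), np.int64(17), np.int64(65)), (np.int64(-132), np.int64(14), np.int64(66))]
252 [(np.int64(-163), np.int64(46), np.int64(0)), (np.int64(-163), np.int64(42), np.int64(0)), (np.int64(-131), np.int64(23), np.int64(74)), (np.int64(-132), np.int64(20), np.int64(74)), (np.int64(-131), np.int64(18), np.int64(75)), (np.int64(-135), np.int64(17), np.int64(66)), (np.int64(-163), np.int64(23), np.int64(0))]
258 [(np.int64(-135), np.int64(29), np.int64(71)), (np.int64(-136), np.int64(26), np.int64(70)), (np.int64(-131), np.int64(22)
[... 1567 characters left out ...]
(-133), np.int64(20), np.int64(101)), (np.int64(-133), np.int64(18), np.int64(100)), (np.int64(-136), np.int64(17), np.int64(95)), (np.int64(-142), np.int64(17), np.int64(84)), (np.int64(-150), np.int64(17), np.int64(69)), (np.int64(-188), np.int64(24), np.int64(0))]
294 [(np.int64(-130), np.int64(20), np.int64(109)), (np.int64(-135), np.int64(20), np.int64(100)), (np.int64(-135), np.int64(18), np.int64(100)), (np.int64(-137), np.int64(17), np.int64(97)), (np.int64(-145), np.int64(17), np.int64(84)), (np.int64(-152), np.int64(17), np.int64(71)), (np.int64(-191), np.int64(24), np.int64(1))]
t 8.97 tcp bd [[-0.1425 -0.0046  0.0298]] F [ 0.  -0.9  2.2] op 0.0428
open edge x -0.13010878100528456
```

View pics/s3c.png

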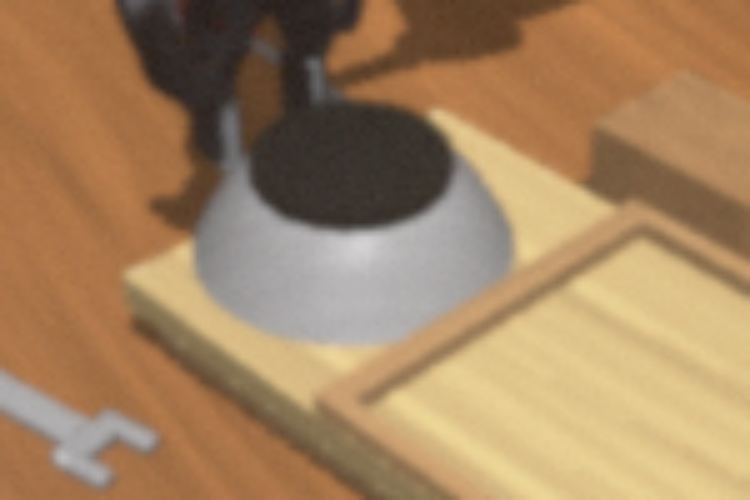

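Depth shows the fingertips end at z ≈ 65 mm with the gripper half open, so they bear on the sloping wall well above the rim (scene crop: finger end at px ~(210,160)). I'll back off, shut the fingers and re-measure the tip height.

Emit:
{"name": "jog_arm", "arguments": {
  "targets": [
    [-0.04, 0, 0, 0],
    [-0.07, 0, 0, 0],
    [-0.07, 0, 0, 0],
    [-0.07, 0, 0, 0],
    [-0.07, 0, 0, 0]
  ],
  "jaw": 1
}}

```text
time_s: 9.65
ee_pos: [0.6362, -0.2058, 0.0294]
tool_rot: [-1.959, -2.454, 0.0]
ft_force: [0.1, 0.7, -0.2]
opening: 0.0002
grasp_force: 0.0
```

Run:
```python
from h import *
st()
p=snap('wrist','w4.png');c=bd(cloud(p).reshape(-1,3)).reshape(420,560,3)
z=c[...,2];
for v in range(215,300,8): print(v,[tuple((c[v,u]*1000).round(0).astype(int).tolist()) for u in (262,272,281,290,300)])
p=snap('scene');q=bd(cloud(p).reshape(-1,3));t=manip.sense()['ee_pos'];tb=bd(t)[0]
m=(abs(q[:,0]-tb[0])<.02)&(abs(q[:,1]-tb[1])<.04)&(q[:,2]>.012)&(q[:,2]<.12)
h=np.histogram(q[m,2],bins=np.arange(.01,.121,.01));print(h[0])
```

```text
t 9.65 tcp bd [[-0.1944 -0.0043  0.0294]] F [ 0.1  0.7 -0.2] op 0.0002
215 [(-190, 7, 1), (-191, 1, -1), (-191, -4, -1), (-191, -10, -1), (-191, -16, -1)]
223 [(-196, 7, -1), (-195, 1, 1), (-195, -4, 0), (-196, -10, -1), (-195, -16, 0)]
231 [(-200, 7, 0), (-201, 1, -1), (-201, -4, -1), (-201, -10, -1), (-201, -16, -1)]
239 [(-205, 7, 1), (-206, 1, 0), (-206, -4, 0), (-206, -10, 1), (-206, -16, 0)]
247 [(-211, 7, 0), (-183, -1, 69), (-183, -4, 68), (-183, -8, 69), (-211, -16, 0)]
255 [(-187, 4, 69), (-183, -1, 78), (-183, -4, 77), (-183, -8, 77), (-188, -12, 67)]
263 [(-187, 3, 77), (-183, -1, 84), (-184, -4, 84), (-183, -8, 84), (-188, -12, 75)]
271 [(-183, 2, 92), (-184, -1, 90), (-183, -4, 91), (-183, -7, 91), (-187, -11, 83)]
279 [(-184, 2, 96), (-183, -1, 97), (-183, -4, 97), (-183, -7, 97), (-183, -11, 97)]
287 [(-181, 1, 107), (-182, -1, 104), (-186, -4, 97), (-182, -7, 105), (-181, -10, 106)]
295 [(-183, 1, 109), (-182, -2, 109), (-189, -4, 98), (-182, -7, 109), (-183, -10, 108)]
[  0   0   0   0   0  19  42  43  48  49 111]
```

Run:
```python
from h import *
tb=bd(manip.sense()['ee_pos'])[0]
for n in('scene','top'):
    p=snap(n);q=bd(cloud(p).reshape(-1,3))
    m=(abs(q[:,0]-tb[0])<.09)&(abs(q[:,1]-tb[1])<.09)&(q[:,2]>.05)&(q[:,2]<.3);q=q[m]-tb
    for z in np.arange(.03,.24,.01):
        s=q[(q[:,2]>=z)&(q[:,2]<z+.01)]
        if len(s)>3: print(n,round(z,2),len(s),(np.percentile(s[:,:2],[3,97],axis=0)*1000).round().tolist())
```

```text
scene 0.03 34 [[6.0, -58.0], [89.0, 7.0]]
scene 0.04 65 [[-2.0, -49.0], [88.0, 12.0]]
scene 0.05 52 [[-4.0, -38.0], [86.0, 13.0]]
scene 0.06 113 [[-1.0, -29.0], [89.0, 20.0]]
scene 0.07 45 [[6.0, -26.0], [15.0, 26.0]]
scene 0.08 119 [[-7.0, -35.0], [15.0, 34.0]]
scene 0.09 103 [[-9.0, -42.0], [17.0, 43.0]]
scene 0.1 136 [[-6.0, -50.0], [20.0, 47.0]]
scene 0.11 150 [[-2.0, -61.0], [19.0, 54.0]]
scene 0.12 196 [[-7.0, -61.0], [21.0, 57.0]]
scene 0.13 167 [[-1.0, -47.0], [22.0, 36.0]]
scene 0.14 117 [[-3.0, -41.0], [15.0, 36.0]]
scene 0.15 46 [[-4.0, -38.0], [34.0, 3.0]]
scene 0.16 124 [[-7.0, -37.0], [39.0, 17.0]]
scene 0.17 145 [[-8.0, -37.0], [39.0, 20.0]]
scene 0.18 144 [[-6.0, -37.0], [39.0, 19.0]]
scene 0.19 164 [[-9.0, -37.0], [39.0, 19.0]]
scene 0.2 200 [[-17.0, -35.0], [39.0, 29.0]]
scene 0.21 122 [[-9.0, -33.0], [36.0, 17.0]]
scene 0.22 159 [[-6.0, -36.0], [37.0, 19.0]]
scene 0.23 137 [[-9.0, -35.0], [37.0, 20.0]]
top 0.03 105 [[58.0, -53.0], [89.0, 50.0]]
top 0.04 113 [[66.0, -42.0], [88.0, 39.0]]
top 0.05 83 [[76.0, -30.0], [90.0, 25.0]]
top 0.06 39 [[76.0, -25.0], [89.0, 27.0]]
top 0.09 6 [[13.0, -45.0], [13.0, -35.0]]
top 0.1 11 [[12.0, -53.0], [14.0, -37.0]]
top 0.11 25 [[5.0, -60.0], [14.0, -40.0]]
top 0.12 12 [[5.0, -58.0], [13.0, -50.0]]
top 0.16 9 [[34.0, -16.0], [39.0, 4.0]]
top 0.17 10 [[28.0, -24.0], [38.0, -3.0]]
top 0.18 5 [[32.0, -19.0], [37.0, -8.0]]
top 0.19 6 [[29.0, -23.0], [36.0, -10.0]]
top 0.2 7 [[30.0, -20.0], [36.0, -10.0]]
```

View pics/w4.png

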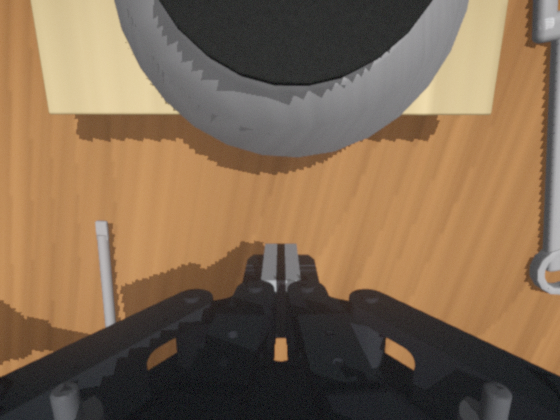

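Both views confirm it: the real fingertips are about 36 mm above the reported TCP (tip px ~(281,245), z ≈ 66 mm). I'll correct for that and go 41 mm lower.

Emit:
{"name": "jog_arm", "arguments": {
  "targets": [
    [0, 0, 0.02, 0],
    [0, 0, 0.04, 0],
    [0, 0, 0.055, 0],
    [0, 0, 0.055, 0],
    [0.015, 0, 0.055, 0],
    [0.03, 0, 0.055, 0],
    [0.04, 0, 0.055, 0],
    [0.046, 0, 0.055, 0],
    [0.046, 0, 0.055, 0]
  ],
  "jaw": 0
}}

```text
time_s: 10.98
ee_pos: [0.6292, -0.1727, -0.0112]
tool_rot: [1.96, 2.455, -0.0]
ft_force: [-0.9, -0.2, -0.9]
opening: 0.0426
grasp_force: 0.0
```

Emit:
{"name": "jog_arm", "arguments": {
  "targets": [
    [0.002, 0, 0, 0],
    [0.004, 0, 0, 0],
    [0.004, 0, 0, 0]
  ]
}}

```text
time_s: 11.35
ee_pos: [0.6286, -0.1709, -0.0113]
tool_rot: [1.96, 2.454, -0.0]
ft_force: [-0.1, -2.0, -0.0]
opening: 0.0426
grasp_force: 0.6
```

Run:
```python
from h import *
st()
p=snap('top');c=cloud(p);d=mask(p,'dish');q=bd(c[d])
w=q[(q[:,2]<.078)&(q[:,2]>.044)]
g=least_squares(lambda a:np.hypot(w[:,0]-a[0],w[:,1]-a[1])-(a[2]-(w[:,2]-.04)*a[3]),[-.09,0,.075,.7],loss='soft_l1',f_scale=.002);print('cone bd',g.x.round(4))
```

```text
t 11.35 tcp bd [[-0.1586 -0.0046 -0.0113]] F [-0.1 -2.  -0. ] op 0.0426
cone bd [-0.09   0.     0.075  0.7  ]
```

Emit:
{"name": "jog_arm", "arguments": {
  "targets": [
    [0.003, 0, 0, 0],
    [0.005, 0, 0, 0],
    [0.005, 0, -0.004, 0],
    [0.005, 0, -0.008, 0],
    [0.006, 0, -0.012, 0],
    [0.006, 0, -0.016, 0],
    [0.006, 0, -0.016, 0]
  ]
}}

```text
time_s: 12.32
ee_pos: [0.6301, -0.1685, 0.0019]
tool_rot: [1.956, 2.449, 0.001]
ft_force: [2.2, -6.8, -0.8]
opening: 0.043
grasp_force: 3.5
```

```bash
cat >> h.py <<'E'
def foot(n='wrist'):
    p=snap(n);c=cloud(p);d=cv2.erode(mask(p,'dish').astype(np.uint8),np.ones((7,7)))>0;q=bd(c[d]);g=p['img'][d].max(1)<80;f=q[g]
    m=f.mean(0);n_=np.linalg.svd((f-m)[::7],full_matrices=False)[2][2];print(n,len(f),'mean',m.round(3),'normal',n_.round(3),'max z',q[:,2].max().round(3))
E
python3 -c "
from h import *
st();foot()"
```

```text
t 12.32 tcp bd [[-0.1566 -0.0066  0.0019]] F [ 2.2 -6.8 -0.8] op 0.043
wrist 63467 mean [-0.088 -0.009  0.098] normal [0.089 0.002 0.996] max z 0.102
```

Emit:
{"name": "jog_arm", "arguments": {
  "targets": [
    [0.001, 0, -0.008, 0],
    [0.0025, 0, -0.017, 0],
    [0.0045, 0, -0.027, 0],
    [0.007, 0, -0.036, 0],
    [0.01, 0, -0.045, 0],
    [0.014, 0, -0.056, 0],
    [0.014, 0, -0.056, 0]
  ]
}}

```text
time_s: 13.3
ee_pos: [0.6284, -0.158, 0.0451]
tool_rot: [1.955, 2.448, 0.002]
ft_force: [1.6, -6.6, 1.4]
opening: 0.0429
grasp_force: 3.4
```

```bash
python3 -c "
from h import *
st();foot()"
```

```text
t 13.3 tcp bd [[-0.146  -0.0072  0.0451]] F [ 1.6 -6.6  1.4] op 0.0429
wrist 37997 mean [-0.07  -0.009  0.123] normal [0.371 0.    0.929] max z 0.134
```

Emit:
{"name": "jog_arm", "arguments": {
  "targets": [
    [0.003, 0, -0.007, 0],
    [0.006, 0, -0.013, 0],
    [0.013, 0, -0.027, 0],
    [0.0215, 0, -0.04, 0],
    [0.0315, 0, -0.053, 0],
    [0.0435, 0, -0.067, 0],
    [0.0435, 0, -0.067, 0]
  ]
}}

```text
time_s: 14.28
ee_pos: [0.6207, -0.1245, 0.0953]
tool_rot: [1.956, 2.45, 0.004]
ft_force: [2.3, -4.9, 4.2]
opening: 0.0426
grasp_force: 2.6
```

```bash
python3 -c "
from h import *
st();foot()"
```

```text
t 14.28 tcp bd [[-0.1117 -0.0071  0.0953]] F [ 2.3 -4.9  4.2] op 0.0426
wrist 22170 mean [-0.028 -0.011  0.142] normal [-0.723  0.054 -0.689] max z 0.164
```

Emit:
{"name": "jog_arm", "arguments": {
  "targets": [
    [0.011, 0, -0.01, 0],
    [0.023, 0, -0.019, 0],
    [0.035, 0, -0.027, 0],
    [0.047, 0, -0.033, 0],
    [0.058, 0, -0.039, 0],
    [0.069, 0, -0.043, 0],
    [0.069, 0, -0.043, 0]
  ]
}}

```text
time_s: 15.25
ee_pos: [0.6065, -0.0726, 0.1253]
tool_rot: [1.959, 2.455, 0.0]
ft_force: [0.5, -0.3, -0.2]
opening: 0.0423
grasp_force: 0.0
```

```bash
python3 -c "
from h import *
st();foot('scene')
p=snap('scene');cv2.imwrite('pics/s5.png',p['img'][100:320,150:450,::-1])"
```

```text
t 15.25 tcp bd [[-0.0579 -0.0048  0.1253]] F [ 0.5 -0.3 -0.2] op 0.0423Traceback (most recent call last):
  File "<string>", line 3, in <module>
    st();foot('scene')
         ~~~~^^^^^^^^^
  File "h.py", line 23, in foot
    m=f.mean(0);n_=np.linalg.svd((f-m)[::7],full_matrices=False)[2][2];print(n,len(f),'mean',m.round(3),'normal',n_.round(3),'max z',q[:,2].max().round(3))
                   ~~~~~~~~~~~~~~~~~~~~~~~~~~~~~~~~~~~~~~~~~~~~~~~~^^^
IndexError: index 2 is out of bounds for axis 0 with size 1
```

```bash
python3 -c "
from h import *
p=snap('scene');cv2.imwrite('pics/s5.png',cv2.resize(p['img'][100:320,150:450,::-1],None,fx=2,fy=2))
for n in ('scene','top'):
  p=snap(n);q=bd(cloud(p)[mask(p,'dish')]);print(n,len(q));
  if len(q): print(np.percentile(q,[1,99],axis=0).round(3)); r=q[q[:,2]>.08]; print(len(r),cv2.minEnclosingCircle((r[:,:2]*1000).astype(np.float32)) if len(r) else '')
"
```

```text
scene 2870
[[-0.002 -0.076  0.045]
 [ 0.136  0.065  0.092]]
803 ((67.70348358154297, -3.936432361602783), 75.74064636230469)
top 2787
[[ 0.    -0.072  0.048]
 [ 0.134  0.066  0.091]]
533 ((62.056610107421875, 11.647655487060547), 87.92495727539062)
```

View pics/s5.png

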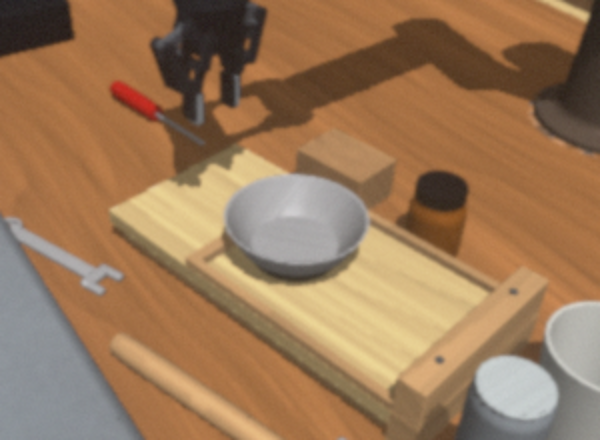

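The dish now lies mouth-up in the bay, centred at crop px ~(297,225), just past the batten. I'll lower the fingers into the mouth and push low on the far inner wall.

Emit:
{"name": "jog_arm", "arguments": {
  "targets": [
    [0.06, 0, 0, 0],
    [0.12, 0, 0, 0],
    [0.181, 0, 0, 0],
    [0.181, 0, 0.04, 0],
    [0.181, 0, 0.08, 0],
    [0.181, 0, 0.11, 0],
    [0.181, 0, 0.123, 0],
    [0.181, 0, 0.123, 0]
  ]
}}

```text
time_s: 16.6
ee_pos: [0.5761, 0.0589, 0.0322]
tool_rot: [-1.96, -2.454, 0.001]
ft_force: [0.1, 0.1, 0.9]
opening: 0.0427
grasp_force: 0.0
```

Emit:
{"name": "jog_arm", "arguments": {
  "targets": [
    [0.008, 0, 0, 0],
    [0.016, 0, 0, 0],
    [0.024, 0, 0, 0],
    [0.032, 0, 0, 0],
    [0.04, 0, 0, 0],
    [0.048, 0, 0, 0],
    [0.056, 0, 0, 0],
    [0.056, 0, 0, 0]
  ]
}}

```text
time_s: 17.6
ee_pos: [0.5673, 0.1007, 0.0329]
tool_rot: [-1.96, -2.455, -0.001]
ft_force: [0.3, -0.7, 0.5]
opening: 0.043
grasp_force: 0.6
```

```bash
cat >> h.py <<'E'
def rim():
  for n in ('scene','top'):
    p=snap(n);q=bd(cloud(p)[mask(p,'dish')]);r=q[q[:,2]>.086]
    print(n,len(r),circ(r).round(4),np.percentile(q,[1,99],axis=0).round(3).tolist())
E
python3 -c "
from h import *
st();rim()"
```

```text
t 17.6 tcp bd [[ 0.1198 -0.005   0.0329]] F [ 0.3 -0.7  0.5] op 0.043
scene 376 [ 0.0832 -0.006   0.0714] [[0.012, -0.077, 0.045], [0.154, 0.051, 0.092]]
top 115 [ 0.0809 -0.0026  0.0708] [[0.009, -0.053, 0.049], [0.146, 0.061, 0.091]]
```

Emit:
{"name": "jog_arm", "arguments": {
  "targets": [
    [0.008, 0, 0, 0],
    [0.016, 0, 0, 0],
    [0.024, 0, 0, 0],
    [0.032, 0, 0, 0],
    [0.04, 0, 0, 0],
    [0.048, 0, 0, 0],
    [0.056, 0, 0, 0],
    [0.064, 0, 0, 0],
    [0.072, 0, 0, 0],
    [0.08, 0, 0, 0],
    [0.088, 0, 0, 0],
    [0.096, 0, 0, 0],
    [0.104, 0, 0, 0],
    [0.112, 0, 0, 0],
    [0.12, 0, 0, 0],
    [0.126, 0, 0, 0],
    [0.126, 0, 0, 0]
  ]
}}

```text
time_s: 19.92
ee_pos: [0.5461, 0.193, 0.0328]
tool_rot: [-1.96, -2.454, -0.001]
ft_force: [-0.1, -1.2, -0.0]
opening: 0.0427
grasp_force: 0.4
```

```bash
python3 -c "
from h import *
st();rim()"
```

```text
t 19.93 tcp bd [[ 0.2144 -0.0048  0.0328]] F [-0.1 -1.2 -0. ] op 0.0427
scene 425 [ 0.1779 -0.0062  0.0713] [[0.107, -0.077, 0.043], [0.247, 0.053, 0.092]]
top 132 [ 0.1761 -0.003   0.0711] [[0.106, -0.072, 0.049], [0.185, 0.064, 0.091]]
```

Centre is at about 177 mm, so roughly 12 mm remain. I'll finish in small steps and watch the force.

Emit:
{"name": "jog_arm", "arguments": {
  "targets": [
    [0.004, 0, 0, 0],
    [0.008, 0, 0, 0],
    [0.011, 0, 0, 0],
    [0.011, 0, 0, 0]
  ]
}}

```text
time_s: 20.62
ee_pos: [0.5444, 0.2005, 0.0327]
tool_rot: [-1.96, -2.454, 0.0]
ft_force: [-0.5, -2.1, -0.6]
opening: 0.0429
grasp_force: 0.5
```

Emit:
{"name": "jog_arm", "arguments": {
  "targets": [
    [0.0015, 0, 0, 0],
    [0.003, 0, 0, 0],
    [0.003, 0, 0, 0]
  ]
}}

```text
time_s: 21.0
ee_pos: [0.544, 0.2025, 0.0327]
tool_rot: [-1.961, -2.455, 0.0]
ft_force: [-0.4, -2.0, -0.0]
opening: 0.0426
grasp_force: 0.7
```

Emit:
{"name": "jog_arm", "arguments": {
  "targets": [
    [0.0015, 0, 0, 0],
    [0.003, 0, 0, 0],
    [0.003, 0, 0, 0]
  ]
}}

```text
time_s: 21.38
ee_pos: [0.5435, 0.2048, 0.0328]
tool_rot: [-1.961, -2.455, -0.0]
ft_force: [0.5, -1.3, 0.3]
opening: 0.0426
grasp_force: 0.7
```

Emit:
{"name": "jog_arm", "arguments": {
  "targets": [
    [0.0015, 0, 0, 0],
    [0.003, 0, 0, 0],
    [0.003, 0, 0, 0]
  ]
}}

```text
time_s: 21.75
ee_pos: [0.543, 0.207, 0.0328]
tool_rot: [-1.961, -2.455, -0.0]
ft_force: [0.5, -1.6, -0.2]
opening: 0.0429
grasp_force: 0.7
```

Emit:
{"name": "jog_arm", "arguments": {
  "targets": [
    [0.0015, 0, 0, 0],
    [0.003, 0, 0, 0],
    [0.003, 0, 0, 0]
  ]
}}

```text
time_s: 22.12
ee_pos: [0.5425, 0.2092, 0.0328]
tool_rot: [-1.961, -2.455, -0.0]
ft_force: [1.0, -2.0, -0.4]
opening: 0.0427
grasp_force: 0.7
```

Emit:
{"name": "jog_arm", "arguments": {
  "targets": [
    [0.0015, 0, 0, 0],
    [0.003, 0, 0, 0],
    [0.003, 0, 0, 0]
  ]
}}

```text
time_s: 22.5
ee_pos: [0.5422, 0.2105, 0.0328]
tool_rot: [1.959, 2.454, -0.001]
ft_force: [0.5, -4.0, 0.3]
opening: 0.0426
grasp_force: 1.9
```

```bash
python3 -c "
from h import *
st();rim()
p=snap('top');c=cloud(p);q=bd(c[mask(p,'board')]);t=q[q[:,2]>.08];print('block x',np.percentile(t[:,0],[2,50,98]))
cv2.imwrite('pics/t6.png',cv2.resize(p['img'][150:320,80:370,::-1],None,fx=2.7,fy=2.7))"
```

```text
t 22.5 tcp bd [[ 0.2324 -0.0048  0.0328]] F [ 0.5 -4.   0.3] op 0.0426
scene 700 [388.6775  -1.8723 388.401 ] [[-0.123, -0.101, 0.003], [0.296, 0.097, 0.087]]
top 192 [ 0.1945 -0.0029  0.0719] [[0.122, -0.072, 0.048], [0.213, 0.069, 0.093]]
block x [0.16895817 0.28346351 0.29267104]
```

View pics/t6.png

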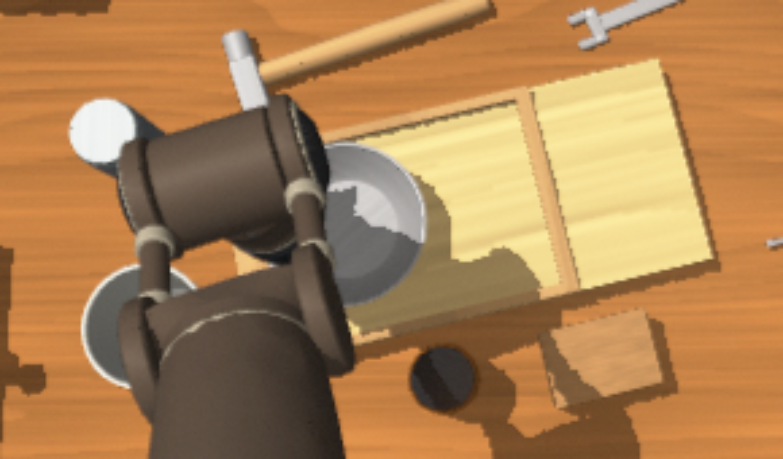

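The top crop shows the dish at px ~(350,225), at the block end and partly hidden by the arm. The force stepped from 2 N to 4 N as it met the block. One small confirming push, then I'll back off and lift out.

Emit:
{"name": "jog_arm", "arguments": {
  "targets": [
    [0.002, 0, 0, 0],
    [0.002, 0, 0, 0]
  ]
}}

```text
time_s: 23.05
ee_pos: [0.5421, 0.2108, 0.0327]
tool_rot: [1.958, 2.454, -0.004]
ft_force: [1.6, -8.5, 0.4]
opening: 0.0426
grasp_force: 3.3
```

Emit:
{"name": "jog_arm", "arguments": {
  "targets": [
    [-0.005, 0, 0, 0],
    [-0.015, 0, 0, 0],
    [-0.03, 0, 0, 0],
    [-0.03, 0, -0.04, 0],
    [-0.03, 0, -0.1, 0],
    [-0.03, 0, -0.18, 0],
    [-0.12, 0, -0.2, 0],
    [-0.2, 0, -0.2, 0],
    [-0.28, 0, -0.2, 0],
    [-0.36, 0, -0.2, 0],
    [-0.36, 0, -0.2, 0]
  ]
}}

```text
time_s: 24.42
ee_pos: [0.6021, -0.0554, 0.1829]
tool_rot: [1.967, 2.447, 0.0]
ft_force: [0.1, 1.2, -0.5]
opening: 0.0425
grasp_force: 0.0
```

```bash
python3 -c "
from h import *
st();rim()
for n in ('top','scene'):
  p=snap(n);c=cloud(p);d=mask(p,'dish');q=bd(c[cv2.erode(mask(p,'board').astype(np.uint8),np.ones((3,3)))>0]);t=q[(q[:,2]>.08)&(q[:,0]>.2)];print('block x',np.percentile(t[:,0],[2,50,98]))
  for l in ['spray_can','hammer','tub','oil_jar','nail_box','wrench','screwdriver']: print(l,np.median(c[mask(p,l)],0).round(3))
"
```

```text
t 24.43 tcp bd [[-0.0401 -0.0043  0.1829]] F [ 0.1  1.2 -0.5] op 0.0425
scene 589 [ 0.1952 -0.0061  0.0716] [[0.125, -0.076, 0.045], [0.262, 0.065, 0.092]]
top 320 [ 0.1944 -0.0028  0.0713] [[0.125, -0.072, 0.049], [0.264, 0.066, 0.091]]
block x [0.26544478 0.27949529 0.2922516 ]
spray_can [0.611 0.35  0.158]
hammer [0.734 0.195 0.022]
tub [0.462 0.36  0.033]
oil_jar [0.411 0.083 0.088]
nail_box [nan nan nan]
wrench [nan nan nan]
screwdriver [ 0.556 -0.357  0.02 ]
block x [0.26705662 0.28260307 0.29535861]
spray_can [0.641 0.376 0.126]
hammer [0.737 0.225 0.025]
tub [0.451 0.35  0.069]
oil_jar [0.424 0.099 0.075]
nail_box [ 0.44  -0.04   0.054]
wrench [ 0.776 -0.104  0.008]
screwdriver [ 0.563 -0.345  0.019]
  return _methods._mean(a, axis=axis, dtype=dtype,
  ret = um.true_divide(
```

```bash
python3 -c "
from h import *
print(manip.sign_off())"
```

```text
the job is handed in; nothing more can be done
None
```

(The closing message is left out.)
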